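# Shear the top tile off the stack into the corner jig

### The job

Slide the top terracotta tile off its stack, endways, onto the oak bed of the corner jig and press it lightly but definitely home against the end stop; then slide it across the bed and press it likewise home against the side fence, so that it ends flat on the bed, let go, with its edges snug to both. The tiles chip easily: keep it sliding rather than lifting it, never ram it into the jig, and leave the other tiles of the stack as they are and the things lying about untouched.

Things in the scene. Friction and masses are not known exactly. Their poses are not given: they have to be found in the camera images.
- top_tile: the top one of four identical plain terracotta tiles stacked flat, 62 (x) x 120 (y) x 12 (z) mm, about 0.15 to 0.25 kg. Origin at the centre of its underside, z up; its long axis y points roughly along the jig's +y, towards the jig. Its underside starts at 36 mm above the bench, 2 mm above the jig's bed, so it can slide straight across
- tile_second: the tile directly under the top one, same size, origin at the centre of its underside; the stack is not perfectly square (each tile a few mm and a few degrees off the one below). Loose: it lies there by its weight alone
- tile_lower: third tile from the top, same size, origin at the centre of its underside
- tile_bottom: lowest tile, lying on the bench, same size, origin at the centre of its underside
- jig: oak corner jig fixed to the bench: a bed 190 (x) x 170 (y) mm, its flat top 34 mm above the bench. Origin at the centre of its underside, z up. The end stop closes its +y end and the side fence its +x side; -x and -y sides are open. The stack stands off its -y edge, with a gap of 8 to 22 mm between stack and bed, the stack's centre line 5 to 25 mm to the -x side of the jig's
- end_stop: dark oak batten across the bed's +y end, 170 (x) x 20 (y) x 16 (z) mm, fixed to the jig (axes as the jig's), origin at the centre of its underside on the bed; its inner face lies 65 mm to +y of the jig's origin. Rigid: the force builds up within a millimetre; 3 to 8 N is a right press, over 10 N is ramming
- side_fence: dark oak batten on the bed's +x side, 20 (x) x 125 (y) x 16 mm, rigid, axes as the jig's, origin at the centre of its underside on the bed. A facing strip, 123 mm long, 18 mm high, stands 0 to 18 mm proud of its inner side, set differently each time and measured by no pose: the face the tile meets lies 57 to 75 mm to +x of the jig's origin: find it by feel. Press it as lightly as the end stop
- plant_pot: bystander: white ceramic plant pot, 110 mm across at the rim, 100 mm tall, loose, origin at the centre of its underside
- pump: bystander: aluminium bicycle pump lying flat, 275 mm long (x), T handle at -x, 31 mm high, loose, origin under the middle of its barrel
- dibber: bystander: green plastic dibber lying flat, 192 mm long (x), T handle at -x, 28 mm high, loose, origin near its middle
- socket_wrench: bystander: steel socket wrench lying flat, 260 mm long (x), socket at +x, 34 mm high, loose, origin near its middle on the bench
Mind the look-alikes: they are no part of the job. Leave any white look-alike of the top_tile alone.

How it is judged:
By the outcome, as a careful person would: the job done as asked, in the order asked, and still so for the second after the job is handed in, with the robot touching nothing.
It also fails if it takes over 69 s, if anything falls off the work surface, if the arm or the gripper's body presses on something with over 40 N, if the wrist force passes 120 N, or if a joint passes its speed limit or range.

### The arm

A 6-joint arm with a two-finger parallel gripper is mounted at the origin on the work surface. World frame = base frame: x ahead of the robot, y to its left, z up, the work surface at z = 0. Lengths are in mm, angles in rad, forces in N, time in s.
With the tool pointing down it reaches from about 275 to 750 mm from the base axis. Payload 10.2 kg.
Tool frame: the origin (TCP) lies at the very end of the fingers, on their centre line; the grasp point (between the pads) lies 19 mm behind it; x points along the fingers, y is the direction in which the jaws open and shut, and the axes are right-handed (so a half turn about x gives the same grasp; the last joint's range is limited). The gripper opens to 85 mm and grips with 20 to 120 N. Pads are 22 mm wide; open, the fingers measure 114 mm over their backs; the gripper's body (76 mm by 85 mm) begins 54 mm behind the grasp point. The pads swing forward as they close: fully open they stand 13 mm farther back than shut.
Start: joints at [0.985, 0.313, 1.498, -0, 1.331, -0.223], TCP at [186.332, 490.827, 231.294] pointing down, gripper open.
Joint ranges: [-2.94, 2.94], [-0.97, 2.17], [0.19, 2.56], [-1.23, 4.37], [0.02, 3.11], [-2.88, 2.88]. Speed limits (rad/s): [2.39, 2.39, 3.01, 3.14, 3.14, 3.14].

### API

Orientations are given as a unit quaternion [w, x, y, z].
In Python, from rig import ctrl, viewer, finish_job gives the robot as it stands.
- The arm moves only by the tool carry_out, never from a script. Its argument "targets" is a list of rows, each an object of numbers: "x", "y", "z": the shift along the world's x, y, z in m; "ax", "ay", "az": the turn, a rotation vector about the world's x, y, z in rad; "hand": the opening, from -1 (shut) to 1 (fully open). A call has 1 to 5 rows; each row is the pose to reach, as a shift and turn from the pose commanded when the call began; what a row does not reach only later rows make up. A row lasts 1/8 s, in which the tool goes at most 62.5 mm and 10.7 degrees, less where a joint would pass 70% of its speed; a pose out of reach is approached as far as the arm can. A call with a gripper value outside its range is refused whole. The fingers move at their own pace and stop on an object; "grip_force" is the grip in N (left out, the last holds). Time passes only in rows, so rows that repeat a pose let the fingers close. It gives the time, the measured TCP pose, the force and the opening at its end, in the units of the state.
- ctrl.sense(): the state, without advancing time (a new reading comes with each control period).
- viewer.capture(name): name is "scene" or "top" or "wrist"; returns the picture (420x560x3 uint8, blue, green, red); there is no depth.
- viewer.camera_info(name): a dict with "fx", "fy", "cx", "cy" (pixels), "R" (3x3) and "t" (3): a world point X has camera coordinates R X + t. Camera axes: x right, y down, z forward; pixel columns grow to the right and rows downward; lengths in mm; the calibration is good to about 2 mm. A picture is of the moment at which its call begins: read the wrist's pose just before it. camera_info takes no time and is no camera call; for the wrist camera it gives the pose at the moment of the call.
- finish_job(): hands the job in, once; it reports no verdict.
The state is a dict: "time_s": time; "joints": joint angles; "dq": joint speeds; "tau": joint torques, N m; "eef_pos": TCP position; "ee_rot": TCP orientation; "force": force on the tool from outside, world axes, zero at the start; "wrist_torque": the same for the moment, N m; "grip_width": opening from 0.0 (shut) to 1.0 (fully open).
Only numpy, scipy, OpenCV 4.12 (cv2) and the standard library are available. Lean on these libraries where they do the work, as an engineer would, in place of code of your own. Each camera call takes 0.05 s, during which the arm holds its last target. There are 200 camera calls.

## Working session

There is one attempt and no reset: what is moved stays moved. The work goes in short steps, Python scripts to look and compute and a tool call to move; the robot and the scene stay as the last step left them, time stands still between calls to the robot, and variables do not carry over. Pictures are saved under pics/ and viewed, about 8 in all and at most 12, crops included, and the job is handed in when it is done.

Besides the shell and the picture viewer there is one more tool, called after ">>>" in YAML: its name, and indented under it one key for each argument. carry_out: Moves the arm, as the interface text tells. Its arguments: {"type":"object","properties":{"targets":{"type":"array"},"grip_force":{"type":"number"}},"required":["targets"]}

```bash
mkdir -p pics; ls; python3 - <<'E'
from rig import ctrl, viewer
import cv2,numpy as np
s=ctrl.sense(); print({k:np.round(v,3).tolist() for k,v in s.items()})
for n in("top","scene"):
    cv2.imwrite(f"pics/{n}0.png",viewer.capture(n)); c=viewer.camera_info(n); print(n,c)
E
```

```text
pics
{'time_s': 0.0, 'joints': [0.985, 0.314, 1.498, -0.0, 1.331, -0.223], 'dq': [0.0, 0.0, 0.001, 0.001, -0.0, 0.0], 'tau': [0.0, -41.226, -25.974, -0.0, 0.004, 0.0], 'eef_pos': [186.202, 490.606, 230.711], 'ee_rot': [0.695, 0.127, 0.696, -0.128], 'force': [0.146, -0.428, 0.045], 'wrist_torque': [0.042, -0.038, -0.027], 'grip_width': 1.001}
top {'fx': 543.7438960921544, 'fy': 543.7438960921544, 'cx': 286.34459075947717, 'cy': 211.17000285823957, 'R': array([[-0.02116582, -0.99975789, -0.00601362],
       [-0.99721286,  0.02154161, -0.07143153],
       [ 0.07154378,  0.00448495, -0.99742738]]), 't': array([  28.30058901,  613.56536869, 1637.85447254])}
scene {'fx': 528.3224113245931, 'fy': 528.3224113245931, 'cx': 288.69468048024436, 'cy': 215.158883005507, 'R': array([[-0.10684898,  0.99425189,  0.00681727],
       [ 0.82634087,  0.09261305, -0.555503  ],
       [-0.55294128, -0.05372154, -0.83148658]]), 't': array([  43.46865189, -453.30918977, 1621.63930426])}
```

View pics/top0.png

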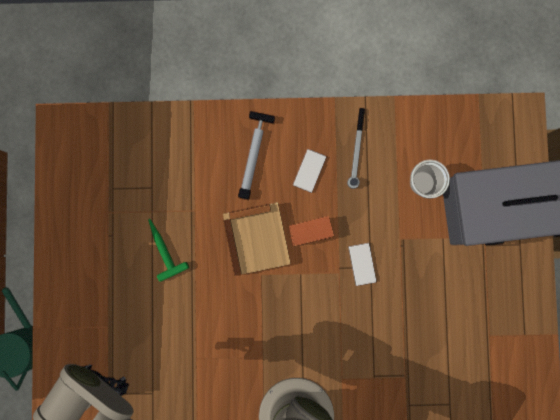

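View pics/scene0.png

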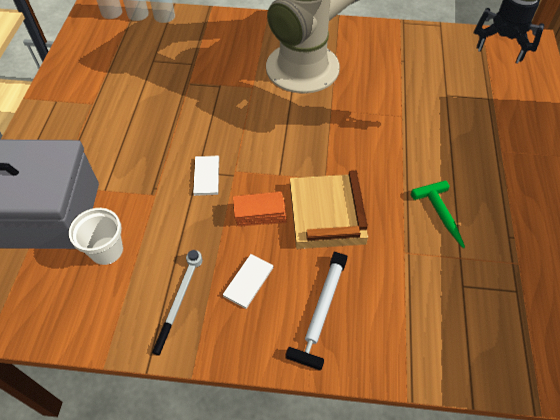

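The top view shows the terracotta stack at (311,231), just right of the jig at (258,240). The end stop is the dark strip on the jig's left and the fence is on its upper side. The white look-alikes are at (310,171) and (362,264). The only terracotta one is the stack next to the jig's open end.

```bash
cat > h.py <<'E'
import numpy as np,cv2
from rig import ctrl,viewer
def ray(c,px,z):
    d=np.c_[(np.atleast_2d(px)-[c['cx'],c['cy']])/[c['fx'],c['fy']],np.ones(len(np.atleast_2d(px)))]@c['R']
    o=-c['R'].T@c['t']; return o+d*((z-o[2])/d[:,2])[:,None]
def proj(c,X):
    p=np.atleast_2d(X)@c['R'].T+c['t']; return p[:,:2]/p[:,2:]*[c['fx'],c['fy']]+[c['cx'],c['cy']]
E
python3 - <<'E'
from h import *
for n,pt in(("top",[(311,231),(258,240)]),("scene",[(259,203)])):
    c=viewer.camera_info(n); print(n,ray(c,pt,45).round())
c=viewer.camera_info("wrist"); s=ctrl.sense(); print(c, -c['R'].T@c['t'], s['eef_pos'])
print(proj(c,[[480,80,0]]))
E
```

```text
top [[551. -58.  45.]
 [528. 102.  45.]]
scene [[550. -58.  45.]]
{'fx': 329.6697419146771, 'fy': 329.6697419146771, 'cx': 279.12058730572835, 'cy': 207.06277805705, 'R': array([[ 0.3548728 ,  0.93491331, -0.00155035],
       [ 0.89109563, -0.3377379 ,  0.30311993],
       [ 0.28286724, -0.10895053, -0.95295116]]), 't': array([-522.63383845,  -39.2381237 ,  380.22992163])} [112.87886568 516.79138007 373.42413409] [186.18750381 490.6314249  230.7906846 ]
[[ 98.78206535 441.96839816]]
```

>>> carry_out:
  targets:
    - {"x": 0.18,"y": -0.22,"z": 0.02,"az": -0.6}
    - {"x": 0.18,"y": -0.22,"z": 0.02,"az": -0.6}
    - {"x": 0.18,"y": -0.22,"z": 0.02,"az": -0.6}
    - {"x": 0.18,"y": -0.22,"z": 0.02,"az": -0.6}
    - {"x": 0.18,"y": -0.22,"z": 0.02,"az": -0.6}

```text
invalid input at $.targets[0]: expected keys x, y, z, ax, ay, az, hand
```

>>> carry_out:
  targets:
    - {"x": 0.174,"y": -0.216,"z": 0,"az": -0.6}
    - {"x": 0.174,"y": -0.216,"z": 0,"az": -0.6}
    - {"x": 0.174,"y": -0.216,"z": 0,"az": -0.6}
    - {"x": 0.174,"y": -0.216,"z": 0,"az": -0.6}
    - {"x": 0.174,"y": -0.216,"z": 0,"az": -0.6}

```text
invalid input at $.targets[0]: expected keys x, y, z, ax, ay, az, hand
```

>>> carry_out:
  targets:
    - {"x": 0,"y": 0,"z": 0.0}

```text
invalid input at $.targets[0]: expected keys x, y, z, ax, ay, az, hand
```

```bash
python3 - <<'E'
from h import *
from scipy.spatial.transform import Rotation as R
c=viewer.camera_info("wrist");s=ctrl.sense()
im=viewer.capture("wrist"); cv2.imwrite("pics/w0.png",im)
np.savez("pics/w0.npz",**c,im=im)
print(s['time_s'],s['eef_pos'],s['joints'],s['force']); q=s['ee_rot']; print(R.from_quat(np.roll(q,-1)).as_matrix().round(3))
E
```

```text
0.1 [186.18750381 490.6314249  230.7906846 ] [ 9.84610622e-01  3.13397925e-01  1.49836014e+00  2.59224136e-05
  1.33100285e+00 -2.23403223e-01] [ 0.47409879 -0.39518931  0.33307393]
[[-0.001  0.355  0.935]
 [-0.001  0.935 -0.355]
 [-1.    -0.001 -0.   ]]
```

View pics/w0.png

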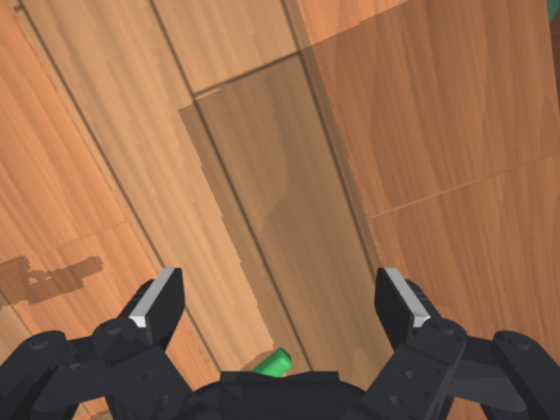

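The move was refused because every row needs all the keys. The picture shows bare bench with the fingers at the bottom edge. I'll send the move again.

>>> carry_out:
  targets:
    - {"x": 0.18,"y": -0.22,"z": 0.02,"ax": 0,"ay": 0,"az": -0.6,"hand": 1}
    - {"x": 0.18,"y": -0.22,"z": 0.02,"ax": 0,"ay": 0,"az": -0.6,"hand": 1}
    - {"x": 0.18,"y": -0.22,"z": 0.02,"ax": 0,"ay": 0,"az": -0.6,"hand": 1}
    - {"x": 0.18,"y": -0.22,"z": 0.02,"ax": 0,"ay": 0,"az": -0.6,"hand": 1}
    - {"x": 0.18,"y": -0.22,"z": 0.02,"ax": 0,"ay": 0,"az": -0.6,"hand": 1}

```text
time_s: 0.78
eef_pos: [367.6, 268.7, 251.4]
ee_rot: [0.626, 0.328, 0.626, -0.328]
force: [0.4, -0.4, 0.5]
grip_width: 0.998
```

>>> carry_out:
  targets:
    - {"x": 0.174,"y": -0.216,"z": 0.02,"ax": 0,"ay": 0,"az": -0.6,"hand": 1}
    - {"x": 0.174,"y": -0.216,"z": 0.02,"ax": 0,"ay": 0,"az": -0.6,"hand": 1}
    - {"x": 0.174,"y": -0.216,"z": 0.02,"ax": 0,"ay": 0,"az": -0.6,"hand": 1}
    - {"x": 0.174,"y": -0.216,"z": 0.02,"ax": 0,"ay": 0,"az": -0.6,"hand": 1}
    - {"x": 0.174,"y": -0.216,"z": 0.02,"ax": 0,"ay": 0,"az": -0.6,"hand": 1}

```text
time_s: 1.4
eef_pos: [541.6, 52.2, 270.8]
ee_rot: [0.501, 0.499, 0.501, -0.499]
force: [-0.2, 1.3, -0.3]
grip_width: 0.997
```

>>> carry_out:
  targets:
    - {"x": 0,"y": 0,"z": 0.0,"ax": 0,"ay": 0,"az": 0,"hand": 1}

```text
time_s: 1.52
eef_pos: [540.9, 53.4, 270.6]
ee_rot: [0.501, 0.498, 0.502, -0.499]
force: [-0.7, 0.7, -0.2]
grip_width: 0.998
```

```bash
python3 - <<'E'
from h import *
from scipy.spatial.transform import Rotation as R
c=viewer.camera_info("wrist");s=ctrl.sense()
im=viewer.capture("wrist"); cv2.imwrite("pics/w1.png",im)
np.savez("pics/w1.npz",**c,im=im)
print(s['time_s'],s['eef_pos'],s['joints'],s['force'],s['dq'].round(2) if hasattr(s['dq'],'round') else s['dq']); q=s['ee_rot']; print(R.from_quat(np.roll(q,-1)).as_matrix().round(3))
E
```

```text
1.525 [540.89290808  53.43386316 270.60410859] [-1.17146456e-01  3.29978287e-01  1.37188892e+00 -5.33356799e-05
  1.44076861e+00 -1.22641468e-01] [-0.7173031   0.72819726 -0.18881241] [ 0.05 -0.03  0.04  0.01  0.    0.02]
[[-0.001  1.     0.006]
 [ 0.     0.006 -1.   ]
 [-1.    -0.001 -0.   ]]
```

View pics/w1.png

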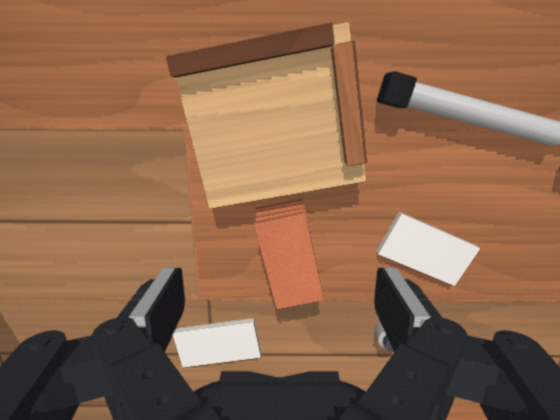

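The wrist view shows the jig bed, with its near edge from (209,208) to (365,181). The end stop runs along the top and the fence along the right, around (348,110). The terracotta stack is at (288,258). White look-alikes are at (430,248) and (217,343), and the wrench socket is at (383,340). The stack by the bed's open end is the one meant. I'll enlarge it to confirm.

```bash
python3 - <<'E'
from h import *
im=np.load("pics/w1.npz")['im']
a=cv2.resize(im[195:315,240:340],None,fx=5,fy=5,interpolation=cv2.INTER_CUBIC)
b=cv2.resize(im[15:215,160:375],None,fx=1.35,fy=1.35,interpolation=cv2.INTER_CUBIC)
o=np.zeros((600,800,3),np.uint8); o[:,:500]=a; o[:270,508:508+b.shape[1]]=b
cv2.imwrite("pics/w1c.png",o)
E
```

```text
(no output)
```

View pics/w1c.png

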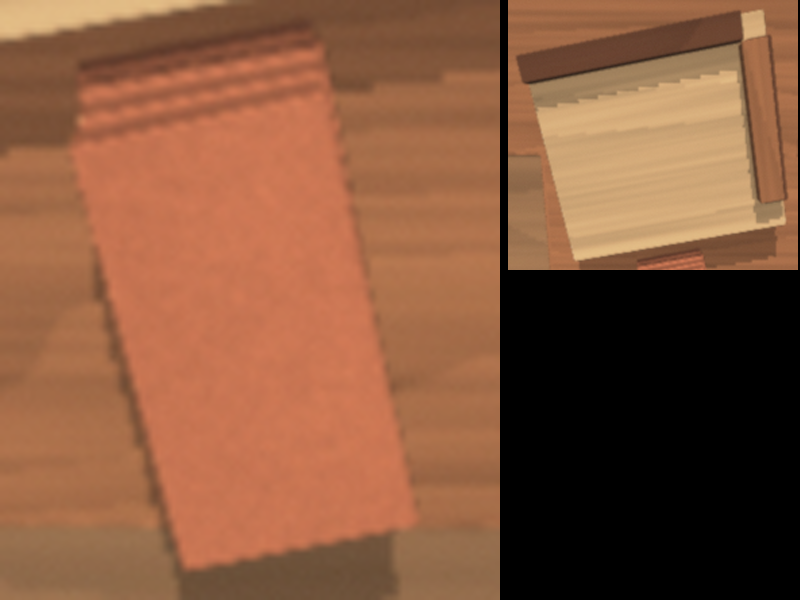

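The crop confirms it: four stacked terracotta tiles with layered edges. The top face has corners at (255,223), (306,215), (323,299) and (277,309).

```bash
python3 - <<'E'
from h import *
c=dict(np.load("pics/w1.npz"))
t=ray(c,[(255,223.4),(305.6,214.6),(323,299.4),(277.4,309)],48)
b=ray(c,[(211.1,207.6),(365.9,180.9)],34)
s=ray(c,[(174.8,75.7),(332.6,44.6)],50)
f=ray(c,[(743/1-508,40),(760-508,204)]/np.array(1.35)+[160,15],52)
w=ray(c,[(175,338),(183,367),(260,357),(255,320),(400,212),(378,248),(455,285),(479,247),(376,335)],12)
for n,p in zip("tbsfw",(t,b,s,f,w)): print(n,p[:,:2].round(1).tolist())
an=lambda d:np.degrees(np.arctan2(d[1],d[0]))
print("tile",t.mean(0),"len",np.linalg.norm(t[0]-t[3]),np.linalg.norm(t[1]-t[2]),"wid",np.linalg.norm(t[0]-t[1]),np.linalg.norm(t[2]-t[3]))
print("yaw tile",an(t[1]-t[0]),an(t[2]-t[3]),an(t[0]-t[3])-90,an(t[1]-t[2])-90)
print("jig yaw",an(b[1]-b[0]),an(s[1]-s[0]),"fence",an(f[0]-f[1])-90,"bedw",np.linalg.norm(b[1]-b[0]))
y=np.radians(an(b[1]-b[0])); R=np.array([[np.cos(y),-np.sin(y)],[np.sin(y),np.cos(y)]])
o=b[:,:2].mean(0)+R@[0,85]; print("jig o",o)
for n,p in zip("tbsf",(t,b,s,f)): print(n,((p[:,:2]-o)@R).round(1).tolist())
E
```

```text
t [[511.6, -7.3], [571.0, 4.0], [596.7, -110.3], [538.5, -124.9]]
b [[457.8, 7.5], [641.9, 41.6]]
s [[432.1, 154.6], [592.5, 184.4]]
f [[593.6, 184.1], [614.4, 62.4]]
w [[388.7, -200.5], [396.0, -253.1], [512.7, -233.7], [506.3, -168.6], [695.1, -4.1], [671.7, -54.7], [783.4, -109.8], [805.6, -52.4], [682.2, -193.2]]
tile [554.44205546 -59.63008639  48.        ] len 120.65821777894931 117.15157806455424 wid 60.52795793866127 59.97508929954746
yaw tile 10.814547639222106 14.147018615902764 12.89837050343641 12.640587045218723
jig yaw 10.496324369291914 10.529845264829216 fence 9.680508008280498 bedw 187.29322346143087
jig o [534.36585962 108.10124241]
t [[-43.4, -109.3], [17.1, -109.0], [21.5, -226.1], [-38.4, -229.9]]
b [[-93.6, -85.0], [93.6, -85.0]]
s [[-92.1, 64.4], [71.0, 64.5]]
f [[72.1, 64.0], [70.4, -59.5]]
```

>>> carry_out:
  targets:
    - {"x": 0.03,"y": -0.194,"z": -0.13,"ax": 0,"ay": 0,"az": 0.176,"hand": -0.4}
    - {"x": 0.03,"y": -0.194,"z": -0.13,"ax": 0,"ay": 0,"az": 0.176,"hand": -0.4}
    - {"x": 0.03,"y": -0.194,"z": -0.13,"ax": 0,"ay": 0,"az": 0.176,"hand": -0.4}
    - {"x": 0.03,"y": -0.194,"z": -0.13,"ax": 0,"ay": 0,"az": 0.176,"hand": -0.4}
    - {"x": 0.03,"y": -0.194,"z": -0.18,"ax": 0,"ay": 0,"az": 0.176,"hand": -0.4}

```text
time_s: 2.2
eef_pos: [571.1, -140.7, 91.5]
ee_rot: [0.545, 0.453, 0.542, -0.452]
force: [0.6, -0.3, -1.2]
grip_width: 0.295
```

>>> carry_out:
  targets:
    - {"x": 0,"y": 0,"z": 0.0,"ax": 0,"ay": 0,"az": 0,"hand": -0.4}
    - {"x": 0,"y": 0,"z": 0.0,"ax": 0,"ay": 0,"az": 0,"hand": -0.4}

```text
time_s: 2.45
eef_pos: [571.1, -138.3, 93.4]
ee_rot: [0.545, 0.452, 0.543, -0.451]
force: [0.8, 0.2, 0.1]
grip_width: 0.301
```

```bash
cat >> h.py <<'E'
O=np.array([534.4,108.1]); Y=np.radians(10.45); RJ=np.array([[np.cos(Y),-np.sin(Y)],[np.sin(Y),np.cos(Y)]])
from scipy.spatial.transform import Rotation as Rot
def st():
    s=ctrl.sense(); m=Rot.from_quat(np.roll(s['ee_rot'],-1)).as_matrix()
    print("t %.2f"%s['time_s'],"pos",np.round(s['eef_pos'],1),"jig",((s['eef_pos'][:2]-O)@RJ).round(1),"jawyaw %.2f"%np.degrees(np.arctan2(m[1,1],m[0,1])),"Fjig",(s['force'][:2]@RJ).round(2),"Fz %.2f"%s['force'][2],"j6 %.2f"%s['joints'][5],"w %.3f"%s['grip_width'])
def snap(n):
    c=viewer.camera_info("wrist"); im=viewer.capture("wrist"); cv2.imwrite(f"pics/{n}.png",im); np.savez(f"pics/{n}.npz",**c,im=im)
E
python3 - <<'E'
from h import *
st(); snap("w2")
E
```

```text
t 2.45 pos [ 571.1 -138.3   93.4] jig [  -8.6 -249. ] jawyaw 10.63 Fjig [0.78 0.06] Fz 0.12 j6 -0.62 w 0.301
```

View pics/w2.png

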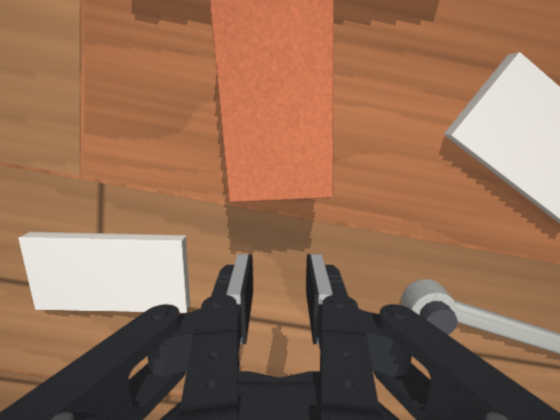

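The fingers, 25 mm apart at about (280,290), sit behind the tile's rear edge, which runs from (231,201) to (332,196). Nothing is under them. I'll refine the position of that rear edge.

```bash
python3 - <<'E'
from h import *
c=dict(np.load("pics/w2.npz"))
p=ray(c,[(231,201.5),(332,196.5),(333,0),(211,0)],48)
print(((p[:,:2]-O)@RJ).round(1), p.round(1))
E
```

```text
[[ -38.3 -229.3]
 [  21.7 -226. ]
 [  16.9 -124.3]
 [ -43.9 -124.5]] [[ 538.3 -124.3   48. ]
 [ 596.7 -110.3   48. ]
 [ 573.5  -11.1   48. ]
 [ 513.8  -22.3   48. ]]
```

>>> carry_out:
  targets:
    - {"x": -0.002,"y": 0,"z": -0.03,"ax": 0,"ay": 0,"az": 0,"hand": -0.4}
    - {"x": -0.002,"y": 0,"z": -0.045,"ax": 0,"ay": 0,"az": 0,"hand": -0.4}
    - {"x": -0.002,"y": 0,"z": -0.052,"ax": 0,"ay": 0,"az": 0,"hand": -0.4}
    - {"x": -0.002,"y": 0,"z": -0.052,"ax": 0,"ay": 0,"az": 0,"hand": -0.4}
    - {"x": -0.002,"y": 0,"z": -0.052,"ax": 0,"ay": 0,"az": 0,"hand": -0.4}

```text
time_s: 3.12
eef_pos: [568.8, -139.3, 40.2]
ee_rot: [0.544, 0.452, 0.543, -0.452]
force: [-0.5, 0.1, -0.0]
grip_width: 0.296
```

```bash
python3 -c "
from h import *
st()"
```

```text
t 3.12 pos [ 568.8 -139.3   40.2] jig [ -11.  -249.6] jawyaw 10.54 Fjig [-0.51  0.15] Fz -0.05 j6 -0.62 w 0.296
```

>>> carry_out:
  targets:
    - {"x": -0.0007,"y": 0.004,"z": -0.001,"ax": 0,"ay": 0,"az": 0,"hand": -0.4}
    - {"x": -0.0014,"y": 0.008,"z": -0.001,"ax": 0,"ay": 0,"az": 0,"hand": -0.4}
    - {"x": -0.0022,"y": 0.012,"z": -0.001,"ax": 0,"ay": 0,"az": 0,"hand": -0.4}
    - {"x": -0.0029,"y": 0.016,"z": -0.001,"ax": 0,"ay": 0,"az": 0,"hand": -0.4}
    - {"x": -0.0036,"y": 0.0197,"z": -0.001,"ax": 0,"ay": 0,"az": 0,"hand": -0.4}

```text
time_s: 3.75
eef_pos: [564.8, -119.4, 38.4]
ee_rot: [0.544, 0.452, 0.544, -0.452]
force: [-1.5, -1.2, 0.1]
grip_width: 0.302
```

>>> carry_out:
  targets:
    - {"x": -0.0007,"y": 0.004,"z": 0,"ax": 0,"ay": 0,"az": 0,"hand": -0.4}
    - {"x": -0.0014,"y": 0.008,"z": 0,"ax": 0,"ay": 0,"az": 0,"hand": -0.4}
    - {"x": -0.0022,"y": 0.012,"z": 0,"ax": 0,"ay": 0,"az": 0,"hand": -0.4}
    - {"x": -0.0029,"y": 0.016,"z": 0,"ax": 0,"ay": 0,"az": 0,"hand": -0.4}
    - {"x": -0.0036,"y": 0.0197,"z": 0,"ax": 0,"ay": 0,"az": 0,"hand": -0.4}

```text
time_s: 4.38
eef_pos: [561.2, -99.6, 38.4]
ee_rot: [0.544, 0.452, 0.544, -0.452]
force: [0.5, -1.9, 1.5]
grip_width: 0.297
```

```bash
python3 - <<'E'
from h import *
st(); snap("w3")
E
```

```text
t 4.38 pos [561.2 -99.6  38.4] jig [ -11.4 -209.1] jawyaw 10.54 Fjig [ 0.18 -1.97] Fz 1.49 j6 -0.57 w 0.297
```

View pics/w3.png

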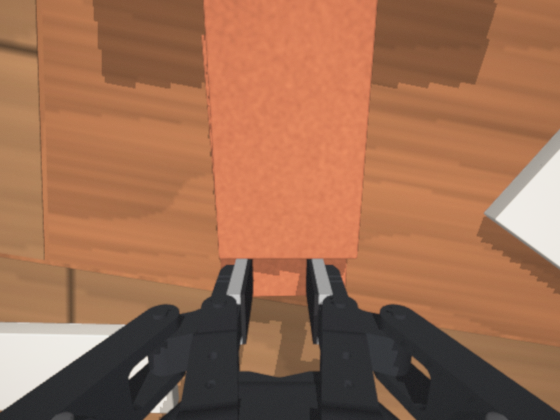

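The tile is sliding. Its rear edge, from (218,258) to (358,258), is square to the fingers, and the second tile shows behind it unmoved.

>>> carry_out:
  targets:
    - {"x": -0.0009,"y": 0.005,"z": 0,"ax": 0,"ay": 0,"az": 0,"hand": -0.4}
    - {"x": -0.0018,"y": 0.01,"z": 0,"ax": 0,"ay": 0,"az": 0,"hand": -0.4}
    - {"x": -0.0027,"y": 0.015,"z": 0,"ax": 0,"ay": 0,"az": 0,"hand": -0.4}
    - {"x": -0.0036,"y": 0.0197,"z": 0,"ax": 0,"ay": 0,"az": 0,"hand": -0.4}
    - {"x": -0.0045,"y": 0.0246,"z": 0,"ax": 0,"ay": 0,"az": 0,"hand": -0.4}

```text
time_s: 5.05
eef_pos: [556.6, -74.9, 38.3]
ee_rot: [0.544, 0.452, 0.544, -0.452]
force: [0.8, -2.5, 1.9]
grip_width: 0.301
```

>>> carry_out:
  targets:
    - {"x": -0.0007,"y": 0.004,"z": 0,"ax": 0,"ay": 0,"az": 0,"hand": -0.4}
    - {"x": -0.0014,"y": 0.008,"z": 0,"ax": 0,"ay": 0,"az": 0,"hand": -0.4}
    - {"x": -0.0022,"y": 0.012,"z": 0,"ax": 0,"ay": 0,"az": 0,"hand": -0.4}
    - {"x": -0.0029,"y": 0.016,"z": 0,"ax": 0,"ay": 0,"az": 0,"hand": -0.4}
    - {"x": -0.0036,"y": 0.0197,"z": 0,"ax": 0,"ay": 0,"az": 0,"hand": -0.4}

```text
time_s: 5.68
eef_pos: [553.0, -55.2, 38.3]
ee_rot: [0.544, 0.452, 0.544, -0.452]
force: [0.7, -2.0, 2.4]
grip_width: 0.304
```

>>> carry_out:
  targets:
    - {"x": -0.0007,"y": 0.004,"z": 0,"ax": 0,"ay": 0,"az": 0,"hand": -0.4}
    - {"x": -0.0014,"y": 0.008,"z": 0,"ax": 0,"ay": 0,"az": 0,"hand": -0.4}
    - {"x": -0.0022,"y": 0.012,"z": 0,"ax": 0,"ay": 0,"az": 0,"hand": -0.4}
    - {"x": -0.0029,"y": 0.016,"z": 0,"ax": 0,"ay": 0,"az": 0,"hand": -0.4}
    - {"x": -0.0036,"y": 0.0197,"z": 0,"ax": 0,"ay": 0,"az": 0,"hand": -0.4}

```text
time_s: 6.3
eef_pos: [549.2, -35.4, 38.2]
ee_rot: [0.544, 0.452, 0.544, -0.452]
force: [0.3, -1.1, 0.6]
grip_width: 0.298
```

```bash
python3 - <<'E'
from h import *
st(); snap("w4")
c=dict(np.load("pics/w3.npz"))
p=ray(c,[(218,258.),(358,258),(377,0),(205,0)],48)
print(((p[:,:2]-O)@RJ).round(1))
E
```

```text
t 6.30 pos [549.2 -35.4  38.2] jig [ -11.4 -143.8] jawyaw 10.54 Fjig [ 0.06 -1.18] Fz 0.58 j6 -0.46 w 0.298
[[ -39.6 -199. ]
 [  22.7 -198.9]
 [  21.9  -98.4]
 [ -38.7  -98.5]]
```

View pics/w4.png

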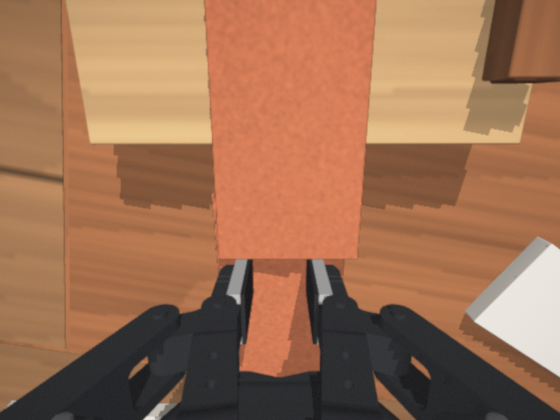

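The tile now bridges onto the bed (near edge level at row 143) and runs square to the jig. Its rear edge is at row 258. About 79 mm remain to the stop.

>>> carry_out:
  targets:
    - {"x": -0.0007,"y": 0.004,"z": 0,"ax": 0,"ay": 0,"az": 0,"hand": -0.4}
    - {"x": -0.0014,"y": 0.008,"z": 0,"ax": 0,"ay": 0,"az": 0,"hand": -0.4}
    - {"x": -0.0022,"y": 0.012,"z": 0,"ax": 0,"ay": 0,"az": 0,"hand": -0.4}
    - {"x": -0.0029,"y": 0.016,"z": 0,"ax": 0,"ay": 0,"az": 0,"hand": -0.4}
    - {"x": -0.0036,"y": 0.0197,"z": 0,"ax": 0,"ay": 0,"az": 0,"hand": -0.4}

```text
time_s: 6.98
eef_pos: [545.7, -15.8, 38.3]
ee_rot: [0.544, 0.452, 0.544, -0.452]
force: [0.3, -0.6, -0.5]
grip_width: 0.301
```

>>> carry_out:
  targets:
    - {"x": -0.0007,"y": 0.004,"z": 0,"ax": 0,"ay": 0,"az": 0,"hand": -0.4}
    - {"x": -0.0014,"y": 0.008,"z": 0,"ax": 0,"ay": 0,"az": 0,"hand": -0.4}
    - {"x": -0.0022,"y": 0.012,"z": 0,"ax": 0,"ay": 0,"az": 0,"hand": -0.4}
    - {"x": -0.0029,"y": 0.016,"z": 0,"ax": 0,"ay": 0,"az": 0,"hand": -0.4}
    - {"x": -0.0036,"y": 0.0197,"z": 0,"ax": 0,"ay": 0,"az": 0,"hand": -0.4}

```text
time_s: 7.6
eef_pos: [542.2, 3.9, 38.3]
ee_rot: [0.544, 0.452, 0.544, -0.452]
force: [0.8, -1.6, -0.3]
grip_width: 0.298
```

>>> carry_out:
  targets:
    - {"x": -0.0007,"y": 0.004,"z": 0,"ax": 0,"ay": 0,"az": 0,"hand": -0.4}
    - {"x": -0.0014,"y": 0.008,"z": 0,"ax": 0,"ay": 0,"az": 0,"hand": -0.4}
    - {"x": -0.002,"y": 0.011,"z": 0,"ax": 0,"ay": 0,"az": 0,"hand": -0.4}
    - {"x": -0.0025,"y": 0.014,"z": 0,"ax": 0,"ay": 0,"az": 0,"hand": -0.4}
    - {"x": -0.0029,"y": 0.016,"z": 0,"ax": 0,"ay": 0,"az": 0,"hand": -0.4}

```text
time_s: 8.22
eef_pos: [539.3, 19.8, 38.3]
ee_rot: [0.544, 0.452, 0.544, -0.452]
force: [0.3, -1.3, -0.9]
grip_width: 0.297
```

```bash
python3 - <<'E'
from h import *
st(); snap("w5")
E
```

```text
t 8.22 pos [539.3  19.8  38.3] jig [-11.2 -87.8] jawyaw 10.54 Fjig [ 0.09 -1.31] Fz -0.92 j6 -0.36 w 0.297
```

View pics/w5.png

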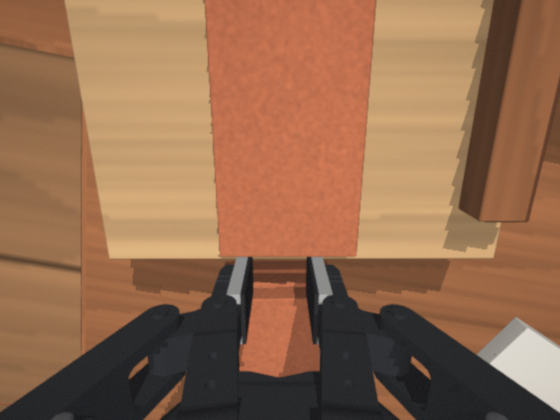

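The tile lies flat on the bed, square, with its rear edge at row 257 by the bed edge. I'll approach the stop slowly now.

>>> carry_out:
  targets:
    - {"x": -0.0005,"y": 0.003,"z": 0,"ax": 0,"ay": 0,"az": 0,"hand": -0.4}
    - {"x": -0.0011,"y": 0.006,"z": 0,"ax": 0,"ay": 0,"az": 0,"hand": -0.4}
    - {"x": -0.0016,"y": 0.009,"z": 0,"ax": 0,"ay": 0,"az": 0,"hand": -0.4}
    - {"x": -0.0022,"y": 0.012,"z": 0,"ax": 0,"ay": 0,"az": 0,"hand": -0.4}
    - {"x": -0.0027,"y": 0.0148,"z": 0,"ax": 0,"ay": 0,"az": 0,"hand": -0.4}

```text
time_s: 8.9
eef_pos: [536.6, 34.6, 38.3]
ee_rot: [0.544, 0.452, 0.544, -0.452]
force: [0.0, -2.0, 0.7]
grip_width: 0.297
```

>>> carry_out:
  targets:
    - {"x": -0.0002,"y": 0.001,"z": 0,"ax": 0,"ay": 0,"az": 0,"hand": -0.4}
    - {"x": -0.0004,"y": 0.002,"z": 0,"ax": 0,"ay": 0,"az": 0,"hand": -0.4}
    - {"x": -0.0005,"y": 0.003,"z": 0,"ax": 0,"ay": 0,"az": 0,"hand": -0.4}
    - {"x": -0.0006,"y": 0.0035,"z": 0,"ax": 0,"ay": 0,"az": 0,"hand": -0.4}
    - {"x": -0.0007,"y": 0.004,"z": 0,"ax": 0,"ay": 0,"az": 0,"hand": -0.4}

```text
time_s: 9.52
eef_pos: [536.0, 38.4, 38.3]
ee_rot: [0.544, 0.452, 0.544, -0.452]
force: [0.9, -1.6, 0.8]
grip_width: 0.303
```

```bash
python3 - <<'E'
from h import *
st(); snap("w6")
E
```

```text
t 9.53 pos [536.   38.4  38.3] jig [-11.1 -68.8] jawyaw 10.54 Fjig [ 0.58 -1.75] Fz 0.77 j6 -0.33 w 0.303
```

>>> carry_out:
  targets:
    - {"x": 0,"y": 0.0002,"z": 0,"ax": 0,"ay": 0,"az": 0,"hand": -0.4}
    - {"x": -0.0001,"y": 0.0004,"z": 0,"ax": 0,"ay": 0,"az": 0,"hand": -0.4}
    - {"x": -0.0001,"y": 0.0006,"z": 0,"ax": 0,"ay": 0,"az": 0,"hand": -0.4}
    - {"x": -0.0002,"y": 0.0008,"z": 0,"ax": 0,"ay": 0,"az": 0,"hand": -0.4}
    - {"x": -0.0002,"y": 0.001,"z": 0,"ax": 0,"ay": 0,"az": 0,"hand": -0.4}

```text
time_s: 10.2
eef_pos: [535.7, 39.5, 38.3]
ee_rot: [0.544, 0.452, 0.544, -0.452]
force: [-0.2, -1.2, 1.3]
grip_width: 0.303
```

>>> carry_out:
  targets:
    - {"x": 0,"y": 0.0002,"z": 0,"ax": 0,"ay": 0,"az": 0,"hand": -0.4}
    - {"x": -0.0001,"y": 0.0004,"z": 0,"ax": 0,"ay": 0,"az": 0,"hand": -0.4}
    - {"x": -0.0001,"y": 0.0006,"z": 0,"ax": 0,"ay": 0,"az": 0,"hand": -0.4}
    - {"x": -0.0002,"y": 0.0008,"z": 0,"ax": 0,"ay": 0,"az": 0,"hand": -0.4}
    - {"x": -0.0002,"y": 0.001,"z": 0,"ax": 0,"ay": 0,"az": 0,"hand": -0.4}

```text
time_s: 10.82
eef_pos: [535.5, 40.4, 38.3]
ee_rot: [0.544, 0.452, 0.544, -0.452]
force: [-0.7, -1.7, 0.9]
grip_width: 0.301
```

>>> carry_out:
  targets:
    - {"x": 0,"y": 0.0002,"z": 0,"ax": 0,"ay": 0,"az": 0,"hand": -0.4}
    - {"x": -0.0001,"y": 0.0004,"z": 0,"ax": 0,"ay": 0,"az": 0,"hand": -0.4}
    - {"x": -0.0001,"y": 0.0006,"z": 0,"ax": 0,"ay": 0,"az": 0,"hand": -0.4}
    - {"x": -0.0002,"y": 0.0008,"z": 0,"ax": 0,"ay": 0,"az": 0,"hand": -0.4}
    - {"x": -0.0002,"y": 0.001,"z": 0,"ax": 0,"ay": 0,"az": 0,"hand": -0.4}

```text
time_s: 11.45
eef_pos: [535.3, 41.4, 38.3]
ee_rot: [0.544, 0.452, 0.544, -0.452]
force: [0.7, -2.1, 1.5]
grip_width: 0.296
```

>>> carry_out:
  targets:
    - {"x": 0,"y": 0.0002,"z": 0,"ax": 0,"ay": 0,"az": 0,"hand": -0.4}
    - {"x": -0.0001,"y": 0.0004,"z": 0,"ax": 0,"ay": 0,"az": 0,"hand": -0.4}
    - {"x": -0.0001,"y": 0.0006,"z": 0,"ax": 0,"ay": 0,"az": 0,"hand": -0.4}
    - {"x": -0.0002,"y": 0.0008,"z": 0,"ax": 0,"ay": 0,"az": 0,"hand": -0.4}
    - {"x": -0.0002,"y": 0.001,"z": 0,"ax": 0,"ay": 0,"az": 0,"hand": -0.4}

```text
time_s: 12.08
eef_pos: [535.1, 42.4, 38.3]
ee_rot: [0.544, 0.452, 0.544, -0.452]
force: [0.9, -3.1, 1.6]
grip_width: 0.301
```

>>> carry_out:
  targets:
    - {"x": 0,"y": 0.0001,"z": 0,"ax": 0,"ay": 0,"az": 0,"hand": -0.4}
    - {"x": 0,"y": 0.0002,"z": 0,"ax": 0,"ay": 0,"az": 0,"hand": -0.4}
    - {"x": 0,"y": 0.0003,"z": 0,"ax": 0,"ay": 0,"az": 0,"hand": -0.4}

```text
time_s: 12.45
eef_pos: [535.2, 42.5, 38.3]
ee_rot: [0.544, 0.452, 0.544, -0.452]
force: [0.1, -5.1, 1.3]
grip_width: 0.299
```

>>> carry_out:
  targets:
    - {"x": 0,"y": 0.0002,"z": 0,"ax": 0,"ay": 0,"az": 0,"hand": -0.4}
    - {"x": 0,"y": 0.0002,"z": 0,"ax": 0,"ay": 0,"az": 0,"hand": -0.4}

```text
time_s: 12.7
eef_pos: [535.3, 42.5, 38.3]
ee_rot: [0.544, 0.452, 0.544, -0.452]
force: [1.6, -5.7, 0.8]
grip_width: 0.299
```

```bash
python3 - <<'E'
from h import *
st(); snap("w7")
E
```

```text
t 12.70 pos [535.3  42.5  38.3] jig [-11.  -64.7] jawyaw 10.55 Fjig [ 0.59 -5.86] Fz 0.81 j6 -0.32 w 0.299
```

View pics/w7.png

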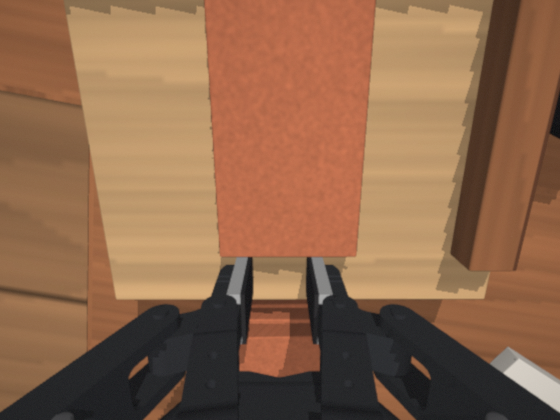

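The tile's front edge is home on the stop. The wrist reads about 5.9 N in the push direction, of which 1 to 2 N is sliding friction. The tile is square, with the bed edge level at row 299. Next I'll back off, rise, turn −90° and set up on the tile's −x side.

>>> carry_out:
  targets:
    - {"x": 0.0004,"y": -0.002,"z": 0,"ax": 0,"ay": 0,"az": 0,"hand": -0.4}
    - {"x": 0.0013,"y": -0.007,"z": 0,"ax": 0,"ay": 0,"az": 0,"hand": -0.4}
    - {"x": 0.0027,"y": -0.0148,"z": 0,"ax": 0,"ay": 0,"az": 0,"hand": -0.4}
    - {"x": 0.0027,"y": -0.0148,"z": 0.02,"ax": 0,"ay": 0,"az": 0,"hand": -0.4}
    - {"x": 0.0027,"y": -0.0148,"z": 0.05,"ax": 0,"ay": 0,"az": 0,"hand": -0.4}

```text
time_s: 13.38
eef_pos: [537.4, 27.7, 88.2]
ee_rot: [0.543, 0.452, 0.544, -0.452]
force: [0.5, -0.5, -0.2]
grip_width: 0.296
```

>>> carry_out:
  targets:
    - {"x": -0.04,"y": 0.04,"z": 0.01,"ax": 0,"ay": 0,"az": -0.8,"hand": -0.4}
    - {"x": -0.04,"y": 0.04,"z": 0.01,"ax": 0,"ay": 0,"az": -0.8,"hand": -0.4}
    - {"x": -0.04,"y": 0.04,"z": 0.01,"ax": 0,"ay": 0,"az": -0.8,"hand": -0.4}
    - {"x": -0.04,"y": 0.04,"z": 0.01,"ax": 0,"ay": 0,"az": -0.8,"hand": -0.4}
    - {"x": -0.04,"y": 0.04,"z": 0.01,"ax": 0,"ay": 0,"az": -0.8,"hand": -0.4}

```text
time_s: 14.0
eef_pos: [497.9, 67.8, 98.3]
ee_rot: [0.324, 0.629, 0.324, -0.629]
force: [1.1, 0.0, 0.1]
grip_width: 0.294
```

>>> carry_out:
  targets:
    - {"x": -0.03,"y": 0.034,"z": 0,"ax": 0,"ay": 0,"az": -0.7708,"hand": -0.4}
    - {"x": -0.03,"y": 0.034,"z": 0,"ax": 0,"ay": 0,"az": -0.7708,"hand": -0.4}
    - {"x": -0.03,"y": 0.034,"z": 0,"ax": 0,"ay": 0,"az": -0.7708,"hand": -0.4}
    - {"x": -0.03,"y": 0.034,"z": 0,"ax": 0,"ay": 0,"az": -0.7708,"hand": -0.4}
    - {"x": -0.03,"y": 0.034,"z": 0,"ax": 0,"ay": 0,"az": -0.7708,"hand": -0.4}

```text
time_s: 14.62
eef_pos: [467.9, 101.9, 98.3]
ee_rot: [-0.065, -0.704, -0.065, 0.704]
force: [-0.3, 0.1, 0.5]
grip_width: 0.3
```

>>> carry_out:
  targets:
    - {"x": 0,"y": 0,"z": 0,"ax": 0,"ay": 0,"az": 0,"hand": -0.4}
    - {"x": 0,"y": 0,"z": 0,"ax": 0,"ay": 0,"az": 0,"hand": -0.4}

```text
time_s: 14.88
eef_pos: [467.9, 102.1, 98.3]
ee_rot: [-0.066, -0.704, -0.066, 0.704]
force: [-0.3, 0.3, 0.5]
grip_width: 0.298
```

```bash
python3 - <<'E'
from h import *
st(); snap("w8")
c=dict(np.load("pics/w7.npz"))
p=ray(c,[(220,256.),(357,256)],46)
print(((p[:,:2]-O)@RJ).round(1))
c=dict(np.load("pics/w8.npz")); im=c['im']
h=cv2.cvtColor(im,cv2.COLOR_BGR2HSV); 
for u in (200,280,360): print(u,[(v,h[v,u].tolist()) for v in range(0,300,20)])
# predicted tile corners
g=np.array([[-42,-54.5],[20,-54.5],[20,65],[-42,65]])@RJ.T+O
print(proj(c,np.c_[g,[46]*4]).round(0).tolist())
E
```

```text
t 14.88 pos [467.9 102.1  98.3] jig [-66.5   6.1] jawyaw -79.35 Fjig [-0.22  0.33] Fz 0.49 j6 1.35 w 0.298
[[-38.7 -54.5]
 [ 23.  -54.4]]
200 [(0, [16, 105, 179]), (20, [16, 108, 182]), (40, [16, 108, 186]), (60, [16, 106, 190]), (80, [9, 147, 208]), (100, [9, 148, 223]), (120, [9, 148, 217]), (140, [9, 148, 221]), (160, [9, 147, 219]), (180, [9, 149, 219]), (200, [16, 107, 179]), (220, [16, 107, 183]), (240, [17, 107, 186]), (260, [16, 107, 184]), (280, [12, 142, 183])]
280 [(0, [16, 108, 213]), (20, [16, 109, 216]), (40, [16, 105, 218]), (60, [16, 105, 220]), (80, [9, 149, 216]), (100, [9, 146, 223]), (120, [9, 148, 222]), (140, [9, 148, 223]), (160, [9, 147, 219]), (180, [9, 148, 219]), (200, [17, 102, 224]), (220, [17, 103, 223]), (240, [18, 105, 223]), (260, [17, 106, 222]), (280, [14, 123, 180])]
360 [(0, [16, 109, 216]), (20, [17, 106, 219]), (40, [17, 106, 222]), (60, [17, 105, 224]), (80, [9, 147, 214]), (100, [9, 147, 219]), (120, [9, 149, 219]), (140, [9, 148, 221]), (160, [9, 148, 221]), (180, [9, 146, 223]), (200, [17, 103, 226]), (220, [18, 103, 227]), (240, [18, 102, 230]), (260, [19, 99, 232]), (280, [14, 122, 188])]
[[376.0, 192.0], [386.0, 84.0], [171.0, 83.0], [181.0, 191.0]]
```

>>> carry_out:
  targets:
    - {"x": 0,"y": 0,"z": -0.03,"ax": 0,"ay": 0,"az": 0,"hand": -0.4}
    - {"x": 0,"y": 0,"z": -0.05,"ax": 0,"ay": 0,"az": 0,"hand": -0.4}
    - {"x": 0,"y": 0,"z": -0.06,"ax": 0,"ay": 0,"az": 0,"hand": -0.4}
    - {"x": 0,"y": 0,"z": -0.06,"ax": 0,"ay": 0,"az": 0,"hand": -0.4}

```text
time_s: 15.42
eef_pos: [467.7, 102.1, 38.1]
ee_rot: [-0.065, -0.704, -0.065, 0.704]
force: [-0.0, -0.3, 0.4]
grip_width: 0.302
```

```bash
cat >> h.py <<'E'
def tile(n):
    c=dict(np.load(f"pics/{n}.npz")); h=cv2.cvtColor(c['im'],cv2.COLOR_BGR2HSV)
    m=cv2.inRange(h,(7,135,190),(10,165,255)); m=cv2.morphologyEx(m,cv2.MORPH_OPEN,np.ones((7,7)))
    k=max(cv2.findContours(m,0,1)[0],key=cv2.contourArea); b=cv2.boxPoints(cv2.minAreaRect(k))
    q=(ray(c,k[:,0],46)[:,:2]-O)@RJ; r=cv2.minAreaRect(q.astype(np.float32))
    print("px",b.round().tolist(),"jig rect",np.round(r[0],1),np.round(r[1],1),round(r[2],2),"min",q.min(0).round(1),"max",q.max(0).round(1))
E
python3 - <<'E'
from h import *
st(); snap("w9"); tile("w8"); tile("w9")
E
```

```text
t 15.43 pos [467.7 102.1  38.1] jig [-66.6   6.2] jawyaw -79.43 Fjig [-0.08 -0.25] Fz 0.43 j6 1.36 w 0.302
px [[179.0, 186.0], [179.0, 79.0], [386.0, 79.0], [386.0, 186.0]] jig rect [-8.2  3.6] [ 60.8 116.4] 0.2 min [-38.8 -54.7] max [22.3 61.7]
px [[134.0, 220.0], [134.0, 68.0], [435.0, 68.0], [435.0, 220.0]] jig rect [-8.3  3.7] [ 61.1 116.4] 0.12 min [-38.9 -54.6] max [22.4 61.9]
```

>>> carry_out:
  targets:
    - {"x": 0.0039,"y": 0.0007,"z": 0,"ax": 0,"ay": 0,"az": 0,"hand": -0.4}
    - {"x": 0.0079,"y": 0.0015,"z": 0,"ax": 0,"ay": 0,"az": 0,"hand": -0.4}
    - {"x": 0.0118,"y": 0.0022,"z": 0,"ax": 0,"ay": 0,"az": 0,"hand": -0.4}
    - {"x": 0.0147,"y": 0.0027,"z": 0,"ax": 0,"ay": 0,"az": 0,"hand": -0.4}
    - {"x": 0.0167,"y": 0.0031,"z": 0,"ax": 0,"ay": 0,"az": 0,"hand": -0.4}

```text
time_s: 16.1
eef_pos: [484.7, 105.3, 38.3]
ee_rot: [-0.065, -0.704, -0.065, 0.704]
force: [-0.2, -0.9, 0.5]
grip_width: 0.299
```

>>> carry_out:
  targets:
    - {"x": 0.0029,"y": 0.0006,"z": 0,"ax": 0,"ay": 0,"az": 0,"hand": -0.4}
    - {"x": 0.0059,"y": 0.0012,"z": 0,"ax": 0,"ay": 0,"az": 0,"hand": -0.4}
    - {"x": 0.0088,"y": 0.0018,"z": 0,"ax": 0,"ay": 0,"az": 0,"hand": -0.4}
    - {"x": 0.0118,"y": 0.0024,"z": 0,"ax": 0,"ay": 0,"az": 0,"hand": -0.4}
    - {"x": 0.0147,"y": 0.003,"z": 0,"ax": 0,"ay": 0,"az": 0,"hand": -0.4}

```text
time_s: 16.73
eef_pos: [499.3, 108.1, 38.2]
ee_rot: [-0.065, -0.704, -0.065, 0.704]
force: [-3.5, -4.0, 1.9]
grip_width: 0.3
```

```bash
python3 - <<'E'
from h import *
st(); snap("w10"); tile("w10")
E
```

```text
t 16.73 pos [499.3 108.1  38.2] jig [-34.5   6.4] jawyaw -79.46 Fjig [-4.2  -3.28] Fz 1.89 j6 1.37 w 0.300
px [[139.0, 256.0], [139.0, 116.0], [428.0, 116.0], [428.0, 256.0]] jig rect [6.5 3.7] [ 60.9 116.4] 0.09 min [-24.  -54.5] max [37.  61.9]
```

>>> carry_out:
  targets:
    - {"x": 0.0034,"y": 0.0006,"z": 0,"ax": 0,"ay": 0,"az": 0,"hand": -0.4}
    - {"x": 0.0069,"y": 0.0012,"z": 0,"ax": 0,"ay": 0,"az": 0,"hand": -0.4}
    - {"x": 0.0103,"y": 0.0018,"z": 0,"ax": 0,"ay": 0,"az": 0,"hand": -0.4}
    - {"x": 0.0138,"y": 0.0025,"z": 0,"ax": 0,"ay": 0,"az": 0,"hand": -0.4}
    - {"x": 0.0162,"y": 0.0029,"z": 0,"ax": 0,"ay": 0,"az": 0,"hand": -0.4}

```text
time_s: 17.4
eef_pos: [515.7, 111.3, 38.3]
ee_rot: [0.065, 0.704, 0.065, -0.704]
force: [-0.9, -0.6, -1.3]
grip_width: 0.3
```

```bash
python3 - <<'E'
from h import *
st(); snap("w11"); tile("w11")
E
```

```text
t 17.40 pos [515.7 111.3  38.3] jig [-17.8   6.5] jawyaw -79.46 Fjig [-1.01 -0.43] Fz -1.26 j6 1.38 w 0.300
px [[140.0, 116.0], [428.0, 116.0], [428.0, 256.0], [140.0, 256.0]] jig rect [23.2  3.6] [ 60.9 116.2] 0.09 min [ -7.3 -54.5] max [53.7 61.8]
```

View pics/w11.png

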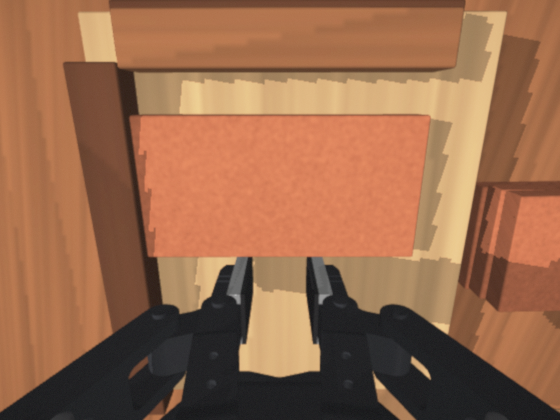

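The tile lies along the stop (its edge runs from (132,116) to (150,256)) and parallel to the fence strip, whose lower edge is at row 70 against the tile's at row 116. The rest of the stack is intact at right.

```bash
python3 - <<'E'
from h import *
c=dict(np.load("pics/w11.npz"))
for z,v in((52,66),(34,71)):
    print(z,((ray(c,[(140,v),(280,v),(440,v)],z)[:,:2]-O)@RJ).round(1).tolist())
for u in (200,300,400): print([c['im'][v,u].tolist() for v in range(60,76,2)])
E
```

```text
52 [[71.2, 55.4], [71.3, 4.9], [71.4, -52.9]]
34 [[71.0, 62.7], [71.1, 4.8], [71.2, -61.3]]
[[75, 110, 169], [75, 111, 171], [76, 111, 170], [69, 103, 157], [51, 74, 111], [43, 63, 92], [78, 109, 138], [102, 141, 174]]
[[76, 114, 172], [75, 114, 172], [75, 114, 172], [72, 106, 157], [50, 73, 108], [45, 65, 93], [77, 106, 137], [97, 135, 167]]
[[78, 116, 176], [78, 115, 175], [77, 114, 174], [70, 103, 155], [48, 70, 105], [42, 62, 93], [79, 110, 139], [97, 135, 168]]
```

>>> carry_out:
  targets:
    - {"x": 0.0015,"y": 0.0003,"z": 0,"ax": 0,"ay": 0,"az": 0,"hand": -0.4}
    - {"x": 0.0029,"y": 0.0006,"z": 0,"ax": 0,"ay": 0,"az": 0,"hand": -0.4}
    - {"x": 0.0044,"y": 0.0009,"z": 0,"ax": 0,"ay": 0,"az": 0,"hand": -0.4}
    - {"x": 0.0059,"y": 0.0012,"z": 0,"ax": 0,"ay": 0,"az": 0,"hand": -0.4}
    - {"x": 0.0069,"y": 0.0014,"z": 0,"ax": 0,"ay": 0,"az": 0,"hand": -0.4}

```text
time_s: 18.08
eef_pos: [522.4, 112.5, 38.3]
ee_rot: [-0.065, -0.704, -0.065, 0.704]
force: [-2.2, -2.4, 2.1]
grip_width: 0.299
```

>>> carry_out:
  targets:
    - {"x": 0.0015,"y": 0.0003,"z": 0,"ax": 0,"ay": 0,"az": 0,"hand": -0.4}
    - {"x": 0.0029,"y": 0.0006,"z": 0,"ax": 0,"ay": 0,"az": 0,"hand": -0.4}
    - {"x": 0.0044,"y": 0.0008,"z": 0,"ax": 0,"ay": 0,"az": 0,"hand": -0.4}
    - {"x": 0.0054,"y": 0.001,"z": 0,"ax": 0,"ay": 0,"az": 0,"hand": -0.4}
    - {"x": 0.0064,"y": 0.0012,"z": 0,"ax": 0,"ay": 0,"az": 0,"hand": -0.4}

```text
time_s: 18.7
eef_pos: [528.8, 113.7, 38.3]
ee_rot: [-0.065, -0.704, -0.065, 0.704]
force: [-2.0, -1.9, 2.1]
grip_width: 0.298
```

>>> carry_out:
  targets:
    - {"x": 0.0003,"y": 0,"z": 0,"ax": 0,"ay": 0,"az": 0,"hand": -0.4}
    - {"x": 0.0005,"y": 0.0001,"z": 0,"ax": 0,"ay": 0,"az": 0,"hand": -0.4}
    - {"x": 0.0007,"y": 0.0001,"z": 0,"ax": 0,"ay": 0,"az": 0,"hand": -0.4}
    - {"x": 0.0009,"y": 0.0002,"z": 0,"ax": 0,"ay": 0,"az": 0,"hand": -0.4}
    - {"x": 0.001,"y": 0.0002,"z": 0,"ax": 0,"ay": 0,"az": 0,"hand": -0.4}

```text
time_s: 19.32
eef_pos: [529.7, 113.9, 38.3]
ee_rot: [-0.065, -0.704, -0.065, 0.704]
force: [-2.7, -1.4, 2.5]
grip_width: 0.301
```

>>> carry_out:
  targets:
    - {"x": 0.0002,"y": 0,"z": 0,"ax": 0,"ay": 0,"az": 0,"hand": -0.4}
    - {"x": 0.0004,"y": 0.0001,"z": 0,"ax": 0,"ay": 0,"az": 0,"hand": -0.4}
    - {"x": 0.0006,"y": 0.0001,"z": 0,"ax": 0,"ay": 0,"az": 0,"hand": -0.4}
    - {"x": 0.0008,"y": 0.0002,"z": 0,"ax": 0,"ay": 0,"az": 0,"hand": -0.4}
    - {"x": 0.001,"y": 0.0002,"z": 0,"ax": 0,"ay": 0,"az": 0,"hand": -0.4}

```text
time_s: 19.95
eef_pos: [530.7, 114.1, 38.3]
ee_rot: [-0.065, -0.704, -0.065, 0.704]
force: [-3.4, -1.3, 1.8]
grip_width: 0.298
```

>>> carry_out:
  targets:
    - {"x": 0.0002,"y": 0,"z": 0,"ax": 0,"ay": 0,"az": 0,"hand": -0.4}
    - {"x": 0.0004,"y": 0.0001,"z": 0,"ax": 0,"ay": 0,"az": 0,"hand": -0.4}
    - {"x": 0.0006,"y": 0.0001,"z": 0,"ax": 0,"ay": 0,"az": 0,"hand": -0.4}

```text
time_s: 20.32
eef_pos: [531.3, 114.2, 38.3]
ee_rot: [-0.065, -0.704, -0.065, 0.704]
force: [-2.7, -1.6, 2.3]
grip_width: 0.299
```

>>> carry_out:
  targets:
    - {"x": 0.0002,"y": 0,"z": 0,"ax": 0,"ay": 0,"az": 0,"hand": -0.4}
    - {"x": 0.0004,"y": 0.0001,"z": 0,"ax": 0,"ay": 0,"az": 0,"hand": -0.4}
    - {"x": 0.0006,"y": 0.0001,"z": 0,"ax": 0,"ay": 0,"az": 0,"hand": -0.4}
    - {"x": 0.0008,"y": 0.0001,"z": 0,"ax": 0,"ay": 0,"az": 0,"hand": -0.4}

```text
time_s: 20.82
eef_pos: [532.1, 114.4, 38.3]
ee_rot: [-0.065, -0.704, -0.065, 0.704]
force: [-3.2, -1.9, 2.7]
grip_width: 0.299
```

>>> carry_out:
  targets:
    - {"x": 0.0002,"y": 0,"z": 0,"ax": 0,"ay": 0,"az": 0,"hand": -0.4}
    - {"x": 0.0004,"y": 0.0001,"z": 0,"ax": 0,"ay": 0,"az": 0,"hand": -0.4}
    - {"x": 0.0006,"y": 0.0001,"z": 0,"ax": 0,"ay": 0,"az": 0,"hand": -0.4}
    - {"x": 0.0008,"y": 0.0001,"z": 0,"ax": 0,"ay": 0,"az": 0,"hand": -0.4}

```text
time_s: 21.32
eef_pos: [532.1, 114.4, 38.2]
ee_rot: [-0.065, -0.703, -0.065, 0.705]
force: [-8.7, -2.6, 6.1]
grip_width: 0.303
```

```bash
python3 - <<'E'
from h import *
st(); snap("w12"); tile("w12"); tile("w11")
E
```

```text
t 21.32 pos [532.1 114.4  38.2] jig [-1.1  6.6] jawyaw -79.45 Fjig [-9.05 -0.99] Fz 6.10 j6 1.38 w 0.303
px [[139.0, 117.0], [428.0, 117.0], [428.0, 256.0], [139.0, 256.0]] jig rect [39.7  3.9] [ 60.5 116.8] 0.1 min [  9.4 -54.5] max [70.1 62.3]
px [[140.0, 116.0], [428.0, 116.0], [428.0, 256.0], [140.0, 256.0]] jig rect [23.2  3.6] [ 60.9 116.2] 0.09 min [ -7.3 -54.5] max [53.7 61.8]
```

Fence contact is felt, with about 9 N at the wrist including about 3 N of sliding friction. I'll back off gently and take a look.

>>> carry_out:
  targets:
    - {"x": -0.0005,"y": -0.0001,"z": 0,"ax": 0,"ay": 0,"az": 0,"hand": -0.4}
    - {"x": -0.0012,"y": -0.0002,"z": 0,"ax": 0,"ay": 0,"az": 0,"hand": -0.4}
    - {"x": -0.004,"y": -0.0007,"z": 0,"ax": 0,"ay": 0,"az": 0,"hand": -0.4}
    - {"x": -0.009,"y": -0.0017,"z": 0,"ax": 0,"ay": 0,"az": 0,"hand": -0.4}
    - {"x": -0.015,"y": -0.0028,"z": 0,"ax": 0,"ay": 0,"az": 0,"hand": -0.4}

```text
time_s: 22.0
eef_pos: [517.6, 111.6, 38.3]
ee_rot: [0.065, 0.704, 0.065, -0.704]
force: [-0.1, 0.6, -0.2]
grip_width: 0.297
```

>>> carry_out:
  targets:
    - {"x": -0.01,"y": -0.002,"z": 0.03,"ax": 0,"ay": 0,"az": 0,"hand": -0.4}
    - {"x": -0.01,"y": -0.002,"z": 0.06,"ax": 0,"ay": 0,"az": 0,"hand": -0.4}
    - {"x": -0.02,"y": -0.004,"z": 0.06,"ax": 0,"ay": 0,"az": 0,"hand": -0.4}
    - {"x": -0.02,"y": -0.004,"z": 0.06,"ax": 0,"ay": 0,"az": 0,"hand": -0.4}

```text
time_s: 22.5
eef_pos: [496.9, 107.6, 97.7]
ee_rot: [-0.065, -0.704, -0.065, 0.705]
force: [1.1, -0.8, -0.0]
grip_width: 0.298
```

```bash
python3 - <<'E'
from h import *
st(); snap("w13"); tile("w13")
c=dict(np.load("pics/w13.npz")); im=c['im']
g=np.array([[8,-56],[72,-56],[72,66],[8,66]])@RJ.T+O
p=proj(c,np.c_[g,[46]*4]); print(p.round().tolist())
x0,y0=np.maximum(p.min(0)-25,0).astype(int); x1,y1=(p.max(0)+25).astype(int)
a=im[y0:y1,x0:x1]; k=min(800/a.shape[1],600/a.shape[0]); print(x0,y0,k)
cv2.imwrite("pics/w13c.png",cv2.resize(a,None,fx=k,fy=k,interpolation=cv2.INTER_CUBIC))
E
```

```text
t 22.50 pos [496.9 107.6  97.7] jig [-37.    6.3] jawyaw -79.47 Fjig [ 0.96 -0.97] Fz -0.01 j6 1.37 w 0.298
px [[175.0, 42.0], [389.0, 42.0], [389.0, 156.0], [175.0, 156.0]] jig rect [39.6  3.7] [ 60.8 116.3] 0.14 min [  9.2 -54.5] max [70.1 61.9]
[[382.0, 158.0], [394.0, 38.0], [164.0, 38.0], [176.0, 158.0]]
139 12 2.867383512544803
```

View pics/w13c.png

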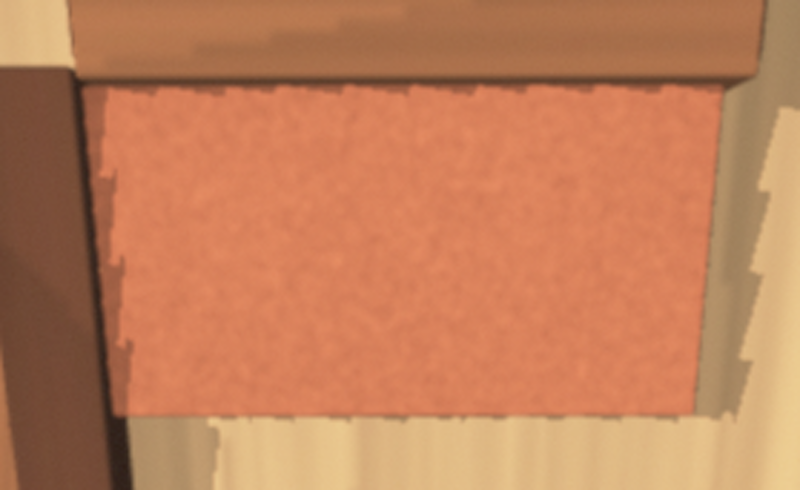

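The tile lies flat with no gap at the stop (left, columns 80 to 115) or the fence strip (top, row 82). The gripper is clear, so I'm handing in.

```bash
python3 -c "
from rig import finish_job
print(finish_job())"
```

```text
the job is handed in; nothing more can be done
None
```

The top tile is on the jig bed, pressed home against the end stop and then the side fence, and let go. I handed the job in at about 22.5 s, with the gripper clear above the bed.

- **Sliding:** I pushed it endways off the stack with two fingertips on its rear edge, never lifting it. I then pushed it across the bed with the fingertips on its −x side.
- **End stop:** the wrist read about 5.9 N, of which 1 to 2 N was sliding friction.
- **Side fence:** I found it by feel with the tile's edge about 70 to 71 mm from the jig's origin. The wrist read about 9 N, of which about 3 N was sliding friction, so the press itself was roughly 6 N. That is an estimate, as the force on the fence was not measured separately.
- **Last checks:** the final close-up shows no gap at either batten. The rear edge stayed at −54.5 mm from when it met the stop to the end, and the tile is square to the jig within about 0.2°.
- **Measurement that disagreed:** the colour mask measured the tile as 116 mm long instead of 120 mm. I put this down to the end stop's shadow.
- **Rest of the scene:** part of the remaining stack was in view before the last press and looked undisturbed. I took no final picture of the whole stack or the other objects, but the arm never came near the other objects.

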